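# Lay out a kit of stove door fittings

### The arm

A 6-joint arm with a two-finger parallel gripper is mounted at the origin on the work surface. World frame = base frame: x ahead of the robot, y to its left, z up, the work surface at z = 0. Lengths are in mm, angles in rad, forces in N, time in s.
With the tool pointing down it reaches from about 350 to 875 mm from the base axis. Payload 4.2 kg.
Tool frame: the origin (TCP) lies midway between the tips of the shut fingers; the grasp point (between the pads) lies 19 mm behind it (arm.grip_point_offset is the distance from the TCP to the grasp point, in mm); z points along the fingers, x is the direction in which the jaws open and shut, and the axes are right-handed (so a half turn about z gives the same grasp; the last joint's range is limited). The gripper opens to 85 mm and grips with 20 to 120 N. Pads are 22 mm wide; open, the fingers measure 114 mm over their backs; the gripper's body (76 mm by 85 mm) begins 54 mm behind the grasp point. The pads swing forward as they close: fully open they stand 13 mm farther back than shut.
Start: joints at [-0.977, 0.385, 0.008, 0, -1.194, -0.259], TCP at [205.377, -590.271, 231.312] pointing down, gripper open.
Joint ranges: [-3.14, 3.14], [-1.21, 2.06], [-1.07, 1.41], [-3.16, 2.05], [-2.99, -0.16], [-3.1, 3.1]. Speed limits (rad/s): [2.79, 2.79, 3.14, 3.14, 3.14, 3.14].

### API

Orientations are given as a unit quaternion [x, y, z, w].
In Python, from bench import arm gives the robot as it stands.
- The arm moves only by the tool move_arm, never from a script. Its argument "targets" is a list of rows, each a list of 7 numbers: the shift along the tool's x, y, z in cm, then the turn, a rotation vector about the tool's x, y, z in degrees, then the closure in counts, from 0 (fully open) to 255 (shut). In form: [[x, y, z, wx, wy, wz, grip], ...]. A call has 1 to 20 rows; each row is the pose to reach, as a shift and turn from the pose commanded when the call began, along the tool's axes at that moment; what a row does not reach only later rows make up. A row lasts 1/8 s, in which the tool goes at most 62.5 mm and 10.7 degrees, less where a joint would pass 70% of its speed; a pose out of reach is approached as far as the arm can. A call with a gripper value outside its range is refused whole. The fingers move at their own pace and stop on an object; the grip force is fixed at half the most. Time passes only in rows, so rows that repeat a pose let the fingers close. It gives the time, the measured TCP pose, the force and the opening at its end, in the units of the state.
- arm.read_state(): the state, without advancing time (a new reading comes with each control period).
- arm.get_image(name): name is "side" or "top"; returns (picture, depth): 420x560x3 uint8, blue, green, red; 420x560 float32, mm along the optical axis (not along the pixel's ray), 0 where there is no reading.
- arm.camera_params(name): a dict with "mtx" (3x3 intrinsics, pixels), "world_to_cam" (4x4, takes a point from world to camera coordinates). Camera axes: x right, y down, z forward; pixel columns grow to the right and rows downward; lengths in mm; the calibration is good to about 2 mm. A picture is of the moment at which its call begins. camera_params takes no time and is no camera call.
- arm.job_done(): hands the job in, once; it reports no verdict.
Trained networks look in the newest picture that a camera, given by its name, has taken for a name from the list of things; names that differ only in an ending like _2 or _b are one class to them, and where a whole thing is asked for, a point or a joint stands for the part that bears it (a point fixed in the world has none). Each returns a list of dicts, best first, with "score" (0 to 1); they miss things now and then, are a little off and sometimes report something else, mostly with a low value. They report only what shows in the picture. A call takes as long as a camera call.
- arm.search_frame(thing, camera): "bbox" ([left, top, right, bottom] in pixels, round what is visible of it).
- arm.tip_of(thing, camera): "uv" ([column, row] in pixels: a listed point, or the origin of a listed thing).
The state is a dict: "clock": time; "joints": joint angles; "joint_vel": joint speeds; "joint_efforts": joint torques, N m; "position": TCP position; "ee_rot": TCP orientation; "contact_force": force on the tool from outside, world axes, zero at the start; "wrist_torque": the same for the moment, N m; "gripper_width": finger opening in mm.
Only numpy, scipy, OpenCV 4.12 (cv2) and the standard library are available. Lean on these libraries where they do the work, as an engineer would, in place of code of your own. Each camera call takes 0.05 s, during which the arm holds its last target.

### The job

Put the four fittings for the next stove door into the blue kit tray: the bare-steel hinge, the bare-steel keeper, the vent spinner and the wooden-gripped latch handle each stand upright, centred on their own painted outline, the hinge and the handle lying along theirs (either way round). The red-primed hinge and keeper belong to another job: leave them where they are. Let go of everything at the end.

Things in the scene. Friction and masses are not known exactly. Their poses are not given: they have to be found in the camera images.
- hinge_c (a point): Bare bright steel weld-on barrel hinge, lying on its flat foot: a bar 72 mm long (own x), 20 mm wide (own y), 26 mm high, sides of the foot 16 mm apart, upper barrel 20 mm in diameter. Weighs 130 g or so. Origin: its centre, 13 mm above its underside; z up. A thin brass washer shows at mid-length.
- keeper_c (a point): Bare bright steel catch keeper: a U-shaped channel standing with its open side up, 40 mm long (own x), 40 mm over its two 6 mm thick upright walls (own y, the faces to grip), 30 mm high. Weighs 160 g or so. Origin: its centre, 15 mm above its underside; z up.
- spinner_c (a point): Vent spinner: a bright steel disc, 54 mm in diameter and 8 mm thick, lying flat, with an upright black knob 20 mm in diameter at its middle; 40 mm high in all (the knob is the top 32 mm, the part to grip). Weighs 170 g or so. Origin: on its axis, 20 mm above its underside; z up.
- handle_c (a point): Latch handle lying flat, 100 mm long (own x), 24 mm high: a pale wooden grip 66 mm long, 22 mm wide (own y) and 24 mm high on the -x side, from x = -50 to +16 mm, then a narrower steel shank ending in a round steel boss 26 mm in diameter at x = +37 mm. Weighs 150 g or so. Origin: middle of its length, in the wooden grip, 12 mm above its underside; z up.
- red_hinge_c (a point): Look-alike to leave alone: matt red-primed weld-on barrel hinge, lying on its flat foot: a bar 72 mm long (own x), 20 mm wide (own y), 26 mm high, sides of the foot 16 mm apart, upper barrel 20 mm in diameter. Weighs 130 g or so. Origin: its centre, 13 mm above its underside; z up.
- red_keeper_c (a point): Look-alike to leave alone: matt red-primed catch keeper: a U-shaped channel standing with its open side up, 40 mm long (own x), 40 mm over its two 6 mm thick upright walls (own y, the faces to grip), 30 mm high. Weighs 160 g or so. Origin: its centre, 15 mm above its underside; z up.
- bay_hinge: Target of the hinge: white plate with a plain black bar outline, 72 x 20 mm along x, at its centre. One of four white plates (130 x 98 x 2 mm) lining the 2 x 2 bays of one fixed blue tray; which plate is in which bay changes. Origin: centre of its underside, 3 mm above the bench (top 5 mm above it). x along its 130 mm length; z up. The 4 mm bay walls stand 6 mm above the plate.
- bay_keeper: Target of the keeper: white plate with a yellow square, 40 x 40 mm, at its centre. One of four white plates (130 x 98 x 2 mm) lining the 2 x 2 bays of one fixed blue tray; which plate is in which bay changes. Origin: centre of its underside, 3 mm above the bench (top 5 mm above it). x along its 130 mm length; z up. The 4 mm bay walls stand 6 mm above the plate.
- bay_spinner: Target of the spinner: white plate with a blue round spot, 54 mm in diameter, at its centre. One of four white plates (130 x 98 x 2 mm) lining the 2 x 2 bays of one fixed blue tray; which plate is in which bay changes. Origin: centre of its underside, 3 mm above the bench (top 5 mm above it). x along its 130 mm length; z up. The 4 mm bay walls stand 6 mm above the plate.
- bay_handle: Target of the handle: white plate with a green outline in the shape of the handle, 100 mm long along x, its middle at the plate's centre, the round end at +x. One of four white plates (130 x 98 x 2 mm) lining the 2 x 2 bays of one fixed blue tray; which plate is in which bay changes. Origin: centre of its underside, 3 mm above the bench (top 5 mm above it). x along its 130 mm length; z up. The 4 mm bay walls stand 6 mm above the plate.

How it is judged (in metres and radians):
At the end, for the whole second after the job is handed in: Each of the four fittings within 15 mm of its own plate's centre, resting on the plate, upright within 0.15 rad; hinge and handle along their outlines within 0.3 rad, either way round; both red-primed parts within 20 mm of where they began; all released and at rest (horizontal distance between hinge_c and bay_hinge below 0.015 m and z of hinge_c in the frame of bay_hinge between 0.009 and 0.02 m and angle between each of hinge_c, spinner_c, keeper_c, handle_c's own z axis and vertical below 0.15 rad and angle between the x axis of hinge_c and the x axis of bay_hinge, either way round below 0.3 rad and horizontal distance between spinner_c and bay_spinner below 0.015 m and z of spinner_c in the frame of bay_spinner between 0.016 and 0.027 m and horizontal distance between keeper_c and bay_keeper below 0.015 m and z of keeper_c in the frame of bay_keeper between 0.011 and 0.022 m and horizontal distance between handle_c and bay_handle below 0.015 m and z of handle_c in the frame of bay_handle between 0.008 and 0.019 m and angle between the x axis of handle_c and the x axis of bay_handle, either way round below 0.3 rad and distance of each of red_hinge_c, red_keeper_c from where it was at the start of the episode below 0.02 m); the robot touches nothing.
It fails at once if the red-primed hinge was moved more than 20 mm (distance of red_hinge_c from where it was at the start of the episode above 0.02 m).
It fails at once if the red-primed keeper was moved more than 20 mm (distance of red_keeper_c from where it was at the start of the episode above 0.02 m).
It also fails if it takes over 99 s, if anything falls off the work surface, if the arm or the gripper's body presses on something with over 40 N, if the wrist force passes 120 N, or if a joint passes its speed limit or range.

## Working session

There is one attempt and no reset: what is moved stays moved. The work goes in short steps, Python scripts to look and compute and a tool call to move; the robot and the scene stay as the last step left them, time stands still between calls to the robot, and variables do not carry over. Pictures are saved under pics/ and viewed, and the job is handed in when it is done.

Besides the shell and the picture viewer there is one more tool, called after "Call:" as name(argument=value, ...) on one line, values as JSON. move_arm: Moves the arm, as the interface text tells. Its arguments: {"type":"object","properties":{"targets":{"type":"array","items":{"type":"array","items":{"type":"number"}}}},"required":["targets"]}

```bash
ls; mkdir -p pics
python3 - <<'E'
from bench import arm
import cv2
print(arm.read_state())
for n in ("top","side"):
    im,d=arm.get_image(n); cv2.imwrite(f"pics/{n}0.png",im)
    p=arm.camera_params(n); print(n,p["mtx"],p["world_to_cam"])
for t in ["hinge_c","keeper_c","spinner_c","handle_c","red_hinge_c","red_keeper_c","bay_hinge","bay_keeper","bay_spinner","bay_handle"]:
    for r in arm.tip_of(t,"top")[:2]: print(t,r)
E
```

```text
pics
{'clock': 0.0, 'joints': array([-9.77394510e-01,  3.85546294e-01,  6.61650932e-03, -4.94976191e-04,
       -1.19401007e+00, -2.58607906e-01]), 'joint_vel': array([-0.0007309 ,  0.00043897,  0.00010922, -0.00014884,  0.00132271,
       -0.00061872]), 'joint_efforts': array([-3.59194919e-04, -3.92288983e+01,  1.88404459e+01,  4.18633595e+00,
       -4.64828394e-03,  1.51984852e-05]), 'position': array([ 205.18418289, -589.73293744,  230.2247379 ]), 'ee_rot': array([ 5.79481294e-01,  8.14984802e-01,  5.92279396e-04, -9.22386913e-04]), 'contact_force': array([-1.07101572, -0.10787947, -0.76182343]), 'wrist_torque': array([-0.00483098,  0.03601373,  0.00218925]), 'gripper_width': 85.3403691228637}
top [[391.12848092   0.         281.65137562]
 [  0.         391.12848092 211.61762232]
 [  0.           0.           1.        ]] [[-1.06843181e-02 -9.99938927e-01  2.82611848e-03  1.28837714e+01]
 [-9.99070161e-01  1.05568921e-02 -4.18015120e-02  5.54175461e+02]
 [ 4.17691241e-02 -3.27011129e-03 -9.99121938e-01  8.86370823e+02]
 [ 0.00000000e+00  0.00000000e+00  0.00000000e+00  1.00000000
[... 239 characters left out ...]
 -7.19771581e-01  1.75292702e+02]
 [ 2.61090418e-01 -6.70775914e-01 -6.94184030e-01  1.18879075e+03]
 [ 0.00000000e+00  0.00000000e+00  0.00000000e+00  1.00000000e+00]]
hinge_c {'uv': [194.6, 256.3], 'score': 0.87}
keeper_c {'uv': [257.9, 192.1], 'score': 0.52}
spinner_c {'uv': [199.0, 193.3], 'score': 0.94}
handle_c {'uv': [139.4, 194.4], 'score': 0.68}
red_hinge_c {'uv': [135.7, 262.0], 'score': 0.56}
red_keeper_c {'uv': [251.7, 265.3], 'score': 0.88}
bay_hinge {'uv': [344.8, 263.1], 'score': 0.78}
bay_hinge {'uv': [137.4, 259.5], 'score': 0.25}
bay_keeper {'uv': [387.4, 198.7], 'score': 0.78}
bay_spinner {'uv': [390.8, 259.3], 'score': 0.57}
bay_handle {'uv': [339.5, 204.1], 'score': 0.8}
```

View pics/top0.png

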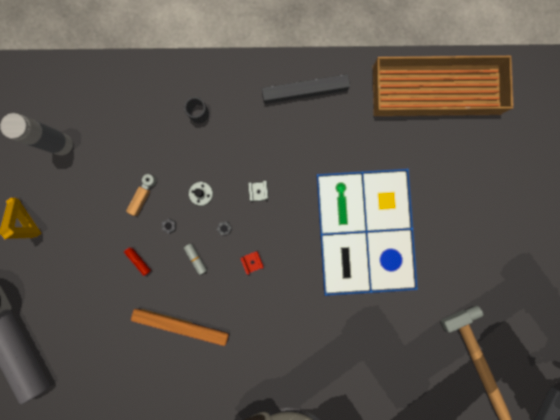

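View pics/side0.png

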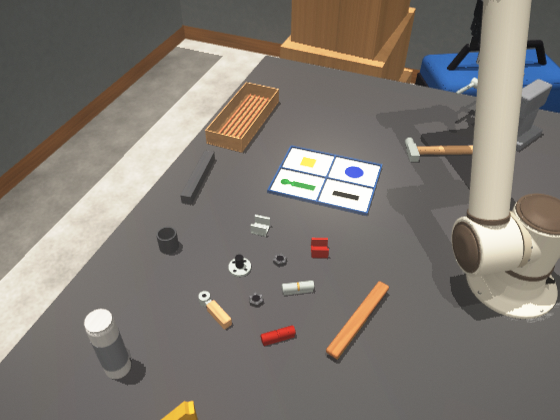

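Run:
```python
import cv2
im=cv2.imread("pics/top0.png")
cv2.imwrite("pics/crop0.png",cv2.resize(im[150:310,100:300],None,fx=4,fy=3.75,interpolation=cv2.INTER_CUBIC))
cv2.imwrite("pics/crop1.png",cv2.resize(im[160:310,290:440],None,fx=4,fy=4,interpolation=cv2.INTER_CUBIC))
```

```text
(no output)
```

View pics/crop0.png

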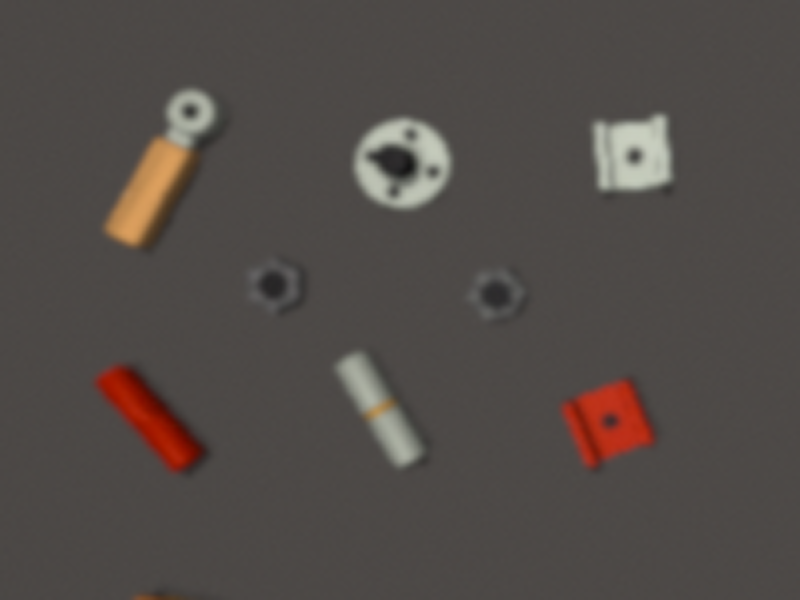

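View pics/crop1.png

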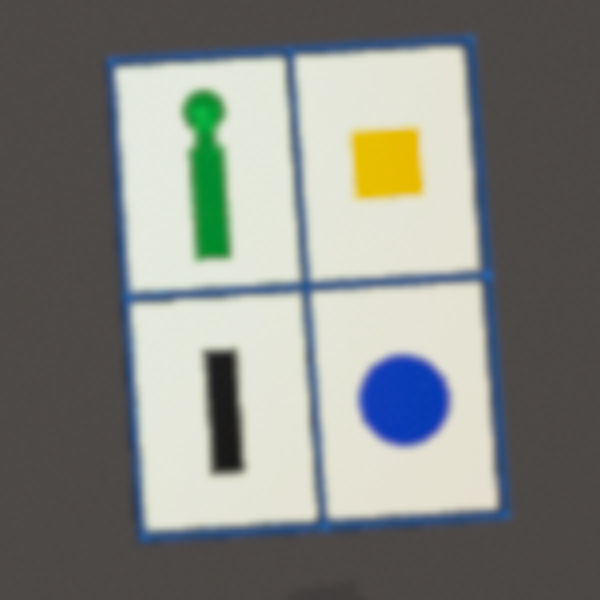

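The top view shows the handle (139,195), spinner (200,193), keeper (258,191) and hinge (195,259). The red hinge is at (137,262) and the red keeper at (252,263). In the tray, the bays are handle top-left, keeper top-right, hinge bottom-left and spinner bottom-right. Two nuts lie at (168,226) and (224,229).

```bash
cat > h.py <<'E'
import numpy as np,cv2
from bench import arm
def ray(n,uv,z):
    p=arm.camera_params(n);K=p["mtx"];T=p["world_to_cam"];R=T[:3,:3];t=T[:3,3]
    uv=np.atleast_2d(uv).astype(float)
    d=np.c_[(uv[:,0]-K[0,2])/K[0,0],(uv[:,1]-K[1,2])/K[1,1],np.ones(len(uv))]@R
    c=-R.T@t
    z=np.broadcast_to(z,(len(uv),))
    return c+d*((z-c[2])/d[:,2])[:,None]
def deproj(n,d):
    p=arm.camera_params(n);K=p["mtx"];T=p["world_to_cam"];R=T[:3,:3];t=T[:3,3]
    v,u=np.mgrid[:d.shape[0],:d.shape[1]]
    P=np.stack([(u-K[0,2])/K[0,0]*d,(v-K[1,2])/K[1,1]*d,d],-1)
    return (P-t)@R
E
python3 - <<'E'
from h import *
im,d=arm.get_image("top"); W=deproj("top",d); np.save("W0.npy",W)
print("bench z",np.median(W[300:,300:400,2][d[300:,300:400]>0]), W[200:210,60:90,2].std())
H=W[...,2]
for n,(c,r),s,zz in [("hinge",(195,259),18,16),("keeper",(258,191),14,25),("spinner",(200,193),16,8),("handle",(141,195),26,18),("redh",(137,262),18,16),("redk",(252,263),14,25),("nut1",(168,226),9,8),("nut2",(224,229),9,8)]:
    sub=np.zeros(H.shape,bool); sub[r-s:r+s,c-s:c+s]=1
    m=sub&(H>4)&(d>0); m=m.astype(np.uint8)
    k,l,st,ce=cv2.connectedComponentsWithStats(m)
    i=l[r,c] or 1+np.argmax(st[1:,4]); m=l==i
    P=W[m]; rect=cv2.minAreaRect(P[:,:2].astype(np.float32))
    print(n,m.sum(),"mean",P.mean(0).round(1),"zmax",P[:,2].max().round(1),"rect",np.round(rect[0],1),np.round(rect[1],1),round(rect[2],1))
    top=P[P[:,2]>P[:,2].max()-8]; print("   topmean",top.mean(0).round(1))
hsv=cv2.cvtColor(im,cv2.COLOR_BGR2HSV)
for n,(c,r),s in [("bh",(346,263),22),("bk",(387,200),20),("bs",(390,260),20),("bhan",(342,204),30)]:
    sub=np.zeros(H.shape,bool); sub[r-s:r+s,c-17:c+17]=1
    hh,ss,vv=cv2.split(hsv)
    m=sub&((ss>130) if n!="bh" else (vv<110)); 
    P=ray("top",np.argwhere(m)[:,::-1],5.); rect=cv2.minAreaRect(P[:,:2].astype(np.float32))
    print(n,m.sum(),P.mean(0).round(1),np.round(rect[0],1),np.round(rect[1],1),round(rect[2],1), "depth z",np.median(H[m]).round(1))
for t,z in [("hinge_c",13),("keeper_c",15),("spinner_c",20),("handle_c",12),("bay_hinge",3),("bay_keeper",3),("bay_spinner",3),("bay_handle",3)]:
    for cam in ("top","side"):
        r=arm.tip_of(t,cam)
        if r: print(t,cam,ray(cam,r[0]["uv"],z).round(1)[0],r[0]["score"])
E
```

```text
bench z -0.6157219825883492 1.7398960403963495
hinge 287 mean [449.7 204.4  22.1] zmax 28.7 rect [449.4 205.6] [71.6 19.4] 31.4
   topmean [449.2 205.8  23.7]
keeper 263 mean [602.8  61.7  14.8] zmax 32.0 rect [603.   61.1] [40. 40.] 5.6
   topmean [602.7  61.3  28.9]
spinner 416 mean [598.7 193.5  12.8] zmax 43.4 rect [599.6 195.3] [51.6 51.2] 89.6
   topmean [599.1 195.   38.6]
handle 506 mean [595.8 327.6  20.1] zmax 27.5 rect [597.6 329.3] [24.9 99.4] 61.1
   topmean [595.1 330.2  22.7]
redh 306 mean [446.1 335.2  21.2] zmax 28.1 rect [445.3 337.4] [71.9 19.6] 39.9
   topmean [445.3 336.4  23.5]
redk 275 mean [440.3  76.5  15.2] zmax 33.8 rect [440.1  76.3] [40.4 40.1] 21.4
   topmean [440.8  75.8  29. ]
nut1 155 mean [525.5 267.3  11.1] zmax 15.0 rect [526.4 267.4] [29.1 32.1] 89.5
   topmean [525.3 267.8  11.3]
nut2 154 mean [518.4 140.3  11. ] zmax 15.7 rect [519.2 139.7] [32.3 29.8] 89.8
   topmean [518.5 140.6  11.2]
bh 211 [ 435.7 -138.7    5. ] [ 435.9 -138.7] [67.3 16.2] 3.1 depth z 4.7
bk 263 [ 578.3 -235.9    5. ] [ 579.  -235.2] [37.2 37.2] 89.4 depth z 4.7
bs 361 [ 441.4 -242.7    5. ] [ 441.6 -242.5] [48.5 45.8] 44.2 depth z 4.7
bhan 278 [ 573.6 -131.2    5. ] [ 586.8 -128.4] [122.8  34.8] 16.1 depth z 4.6
hinge_c top [450.1 206.5  13. ] 0.87
hinge_c side [452.3 196.6  13. ] 0.8
keeper_c top [596.9  58.9  15. ] 0.58
keeper_c side [614.5  51.9  15. ] 0.58
spinner_c top [598.  200.9  20. ] 0.89
spinner_c side [604.7 193.2  20. ] 0.91
handle_c top [598.4 332.6  12. ] 0.9
handle_c side [601.7 336.3  12. ] 0.96
bay_hinge top [ 435.9 -140.6    3. ] 0.92
bay_hinge side [ 434.2 -135.4    3. ] 0.71
bay_keeper top [ 585.2 -233.7    3. ] 0.7
bay_keeper side [ 578.  -233.8    3. ] 0.79
bay_spinner top [ 435.2 -245.4    3. ] 0.59
bay_spinner side [ 446.9 -243.     3. ] 0.9
bay_handle top [ 573.7 -128.9    3. ] 0.87
bay_handle side [ 578.7 -110.8    3. ] 0.93
```

```bash
cat >> h.py <<'E'
from scipy.spatial.transform import Rotation as Rot
def rel(x,y,z,az=None):
    s=arm.read_state(); R=Rot.from_quat(s["ee_rot"]); p=s["position"]
    d=R.inv().apply(np.array([x,y,z])-p)/10
    ax=R.apply([1,0,0]); a0=np.degrees(np.arctan2(ax[1],ax[0]))
    if az is None: az=a0
    da=(az-a0+90)%180-90
    T=Rot.from_euler("z",a0+da,degrees=True)*Rot.from_quat([1,0,0,0])
    w=(R.inv()*T).as_rotvec(degrees=True)
    print("at",p.round(1),"az",a0.round(1),"grip",round(s["gripper_width"],1),"rows ~",round(max(np.linalg.norm(d)/6.25,abs(da)/10.7),1),"|",d.round(2),w.round(1), "j",s["joints"].round(2),"t",round(s["clock"],2),"F",s["contact_force"].round(1))
E
python3 -c "
from h import *
rel(603,61.3,120,95.6)"
```

```text
at [ 205.4 -590.3  231.3] az 109.2 grip 85.4 rows ~ 12.3 | [48.48 58.96 11.13] [-0.  -0.  13.6] j [-0.98  0.38  0.01  0.   -1.19 -0.26] t 1.45 F [0.6 0.6 0.6]
```

Call:
move_arm(targets=[[48.5,59,11.1,0,0,13.6,0],[48.5,59,11.1,0,0,13.6,0],[48.5,59,11.1,0,0,13.6,0],[48.5,59,11.1,0,0,13.6,0],[48.5,59,11.1,0,0,13.6,0],[48.5,59,11.1,0,0,13.6,0],[48.5,59,11.1,0,0,13.6,0],[48.5,59,11.1,0,0,13.6,0],[48.5,59,11.1,0,0,13.6,0],[48.5,59,11.1,0,0,13.6,0],[48.5,59,11.1,0,0,13.6,0],[48.5,59,11.1,0,0,13.6,0],[48.5,59,11.1,0,0,13.6,0],[48.5,59,11.1,0,0,13.6,0],[48.5,59,11.1,0,0,13.6,0],[48.5,59,11.1,0,0,13.6,0],[48.5,59,11.1,0,0,13.6,0],[48.5,59,11.1,0,0,13.6,0],[48.5,59,11.1,0,0,13.6,0],[48.5,59,11.1,0,0,13.6,0]])

```text
clock: 3.95
position: [603.2, 61.6, 120.3]
ee_rot: [0.672, 0.741, 0.0, -0.0]
contact_force: [0.2, 0.6, 0.6]
gripper_width: 85.2
```

```bash
python3 -c "
from h import *
rel(603,61.3,5,95.6)"
```

```text
at [603.2  61.6 120.3] az 95.6 grip 85.2 rows ~ 1.8 | [-0.03 -0.03 11.53] [ 0. -0. -0.] j [ 0.37  0.45 -0.19 -0.   -0.93 -1.84] t 3.95 F [0.2 0.6 0.6]
```

Call:
move_arm(targets=[[0,0,5,0,0,0,0],[0,0,8,0,0,0,0],[0,0,10,0,0,0,0],[0,0,11,0,0,0,0],[0,0,11.5,0,0,0,0],[0,0,11.5,0,0,0,0],[0,0,11.5,0,0,0,255],[0,0,11.5,0,0,0,255],[0,0,11.5,0,0,0,255],[0,0,11.5,0,0,0,255],[0,0,11.5,0,0,0,255],[0,0,11.5,0,0,0,255],[0,0,11.5,0,0,0,255],[0,0,11.5,0,0,0,255]])

```text
clock: 5.7
position: [603.9, 61.9, 6.2]
ee_rot: [0.672, 0.741, 0.001, 0.0]
contact_force: [-0.3, 0.6, 4.9]
gripper_width: 38.8
```

Call:
move_arm(targets=[[0,0,-2,0,0,0,255],[0,0,-5,0,0,0,255],[0,0,-10,0,0,0,255],[0,0,-10,0,0,0,255],[0,0,-10,0,0,0,255]])

```text
clock: 6.32
position: [602.1, 61.5, 104.2]
ee_rot: [0.672, 0.74, -0.001, -0.001]
contact_force: [-1.1, -0.1, -1.8]
gripper_width: 38.9
```

```bash
python3 -c "
from h import *
rel(578.7,-235.5,105,93.1)
im,d=arm.get_image('side');cv2.imwrite('pics/s1.png',im)"
```

```text
at [602.1  61.5 104.2] az 95.5 grip 38.9 rows ~ 4.8 | [-29.33  -5.19  -0.08] [-0.1 -0.   2.4] j [ 0.37  0.47 -0.2  -0.   -0.9  -1.84] t 6.33 F [-1.1 -0.1 -1.8]
```

View pics/s1.png

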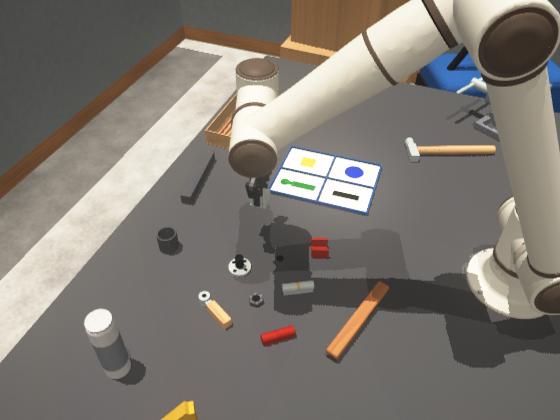

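The side view shows the keeper's spot at (258,225) empty and the gripper raised at (258,190), holding it.

Call:
move_arm(targets=[[-4,-0.7,0,0,0,1,255],[-9,-1.6,0,0,0,2.4,255],[-15,-2.7,0,0,0,2.4,255],[-21,-3.7,0,0,0,2.4,255],[-26,-4.6,0,0,0,2.4,255],[-28.5,-5,0,0,0,2.4,255],[-29.3,-5.2,0,0,0,2.4,255],[-29.3,-5.2,0,0,0,2.4,255],[-29.3,-5.2,0,0,0,2.4,255],[-29.3,-5.2,0,0,0,2.4,255]])

```text
clock: 7.62
position: [580.2, -233.9, 105.3]
ee_rot: [0.687, 0.727, -0.0, -0.0]
contact_force: [1.1, 0.0, -1.7]
gripper_width: 38.8
```

```bash
python3 -c "
from h import *
rel(579,-235.5,12.5,93.1)"
```

```text
at [ 580.2 -233.9  105.3] az 93.3 grip 38.8 rows ~ 1.5 | [-0.15 -0.13  9.28] [-0.  -0.   0.2] j [-0.12  0.5  -0.15 -0.   -0.92 -1.39] t 7.62 F [ 1.1  0.  -1.7]
```

Call:
move_arm(targets=[[-0.1,-0.1,4,0,0,0,255],[-0.1,-0.1,7,0,0,0,255],[-0.1,-0.1,8.5,0,0,0,255],[-0.1,-0.1,9.1,0,0,0,255],[-0.1,-0.1,9.3,0,0,0,255],[-0.1,-0.1,9.3,0,0,0,255],[-0.1,-0.1,9.4,0,0,0,255],[-0.1,-0.1,9.4,0,0,0,255]])

```text
clock: 8.62
position: [579.3, -236.1, 11.8]
ee_rot: [0.687, 0.726, 0.0, 0.0]
contact_force: [0.1, 0.3, -0.9]
gripper_width: 39.0
```

Call:
move_arm(targets=[[0,0,0.1,0,0,0,255],[0,0,0.1,0,0,0,255],[0,0,0.1,0,0,0,80],[0,0,0.1,0,0,0,80],[0,0,0.1,0,0,0,80],[0,0,0.1,0,0,0,80],[0,0,-2,0,0,0,80],[0,0,-6,0,0,0,80],[0,0,-11,0,0,0,80],[0,0,-11,0,0,0,80],[0,0,-11,0,0,0,80]])

```text
clock: 10.0
position: [578.6, -235.8, 121.0]
ee_rot: [0.687, 0.726, 0.0, -0.0]
contact_force: [-0.2, 0.1, -1.5]
gripper_width: 58.6
```

```bash
python3 -c "
from h import *
rel(599.2,195,120,93.3)
"
```

```text
at [ 578.6 -235.8  121. ] az 93.2 grip 58.6 rows ~ 6.9 | [42.91  4.43  0.13] [-0.  -0.  -0.1] j [-0.13  0.48 -0.14 -0.   -0.96 -1.39] t 10.0 F [-0.2  0.1 -1.5]
```

Call:
move_arm(targets=[[6,0.6,0,0,0,0,80],[12,1.2,0,0,0,0,80],[18,1.9,0,0,0,0,80],[24,2.5,0,0,0,0,80],[30,3.1,0,0,0,0,80],[36,3.7,0,0,0,0,80],[41,4.2,0,0,0,0,80],[42.9,4.4,0,0,0,0,80],[42.9,4.4,0,0,0,0,80],[42.9,4.4,0,0,0,0,80],[42.9,4.4,0,0,0,0,80]])

```text
clock: 11.38
position: [599.1, 193.1, 121.2]
ee_rot: [0.688, 0.726, -0.0, -0.0]
contact_force: [0.3, -0.2, -0.3]
gripper_width: 58.3
```

```bash
python3 -c "
from h import *
rel(599.2,195,14,93.3)
im,d=arm.get_image('top');cv2.imwrite('pics/t2.png',im)
"
```

```text
at [599.1 193.1 121.2] az 93.1 grip 58.3 rows ~ 1.7 | [ 0.19  0.03 10.72] [-0.   0.  -0.2] j [ 0.57  0.48 -0.12 -0.   -0.96 -2.09] t 11.38 F [ 0.3 -0.2 -0.3]
```

View pics/t2.png

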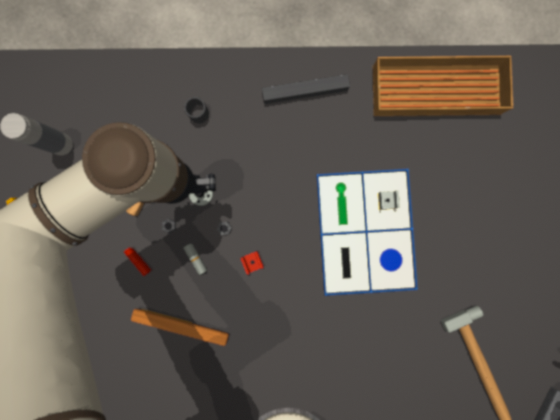

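The keeper stands centred over the yellow square at (388,200). Now the spinner.

Call:
move_arm(targets=[[0.2,0,5,0,0,0,80],[0.2,0,8,0,0,0,80],[0.2,0,10,0,0,0,80],[0.2,0,10.6,0,0,0,80],[0.2,0,10.6,0,0,0,80],[0.2,0,10.6,0,0,0,80],[0.2,0,10.6,0,0,0,255],[0.2,0,10.6,0,0,0,255],[0.2,0,10.6,0,0,0,255],[0.2,0,10.6,0,0,0,255],[0.2,0,10.6,0,0,0,255],[0.2,0,10.6,0,0,0,255],[0.2,0,10.6,0,0,0,255],[0.2,0,10.6,0,0,0,255]])

```text
clock: 13.18
position: [599.3, 196.8, 16.1]
ee_rot: [0.687, 0.727, 0.0, 0.0]
contact_force: [-1.5, -0.4, 6.2]
gripper_width: 17.9
```

Call:
move_arm(targets=[[0,0,-2,0,0,0,255],[0,0,-5,0,0,0,255],[0,0,-10,0,0,0,255],[0,0,-10,0,0,0,255],[0,0,-10,0,0,0,255]])

```text
clock: 13.8
position: [598.0, 196.4, 114.0]
ee_rot: [0.687, 0.726, -0.001, -0.001]
contact_force: [-0.6, -0.0, -2.6]
gripper_width: 17.8
```

```bash
python3 -c "
from h import *
rel(441.5,-242.6,115,93.3)"
```

```text
at [598.  196.4 114. ] az 93.1 grip 17.8 rows ~ 7.5 | [-42.98 -18.03  -0.05] [-0.1  0.  -0.2] j [ 0.57  0.49 -0.13 -0.   -0.95 -2.09] t 13.8 F [-0.6 -0.  -2.6]
```

Call:
move_arm(targets=[[-3,-1.3,0,0,0,0,255],[-8,-3.4,0,0,0,0,255],[-13.5,-5.7,0,0,0,0,255],[-19,-8,0,0,0,0,255],[-24.5,-10.3,0,0,0,0,255],[-30,-12.6,0,0,0,0,255],[-35.5,-14.9,0,0,0,0,255],[-40,-16.8,0,0,0,0,255],[-42.5,-17.8,0,0,0,0,255],[-43,-18,0,0,0,0,255],[-43,-18,0,0,0,0,255],[-43,-18,0,0,0,0,255],[-43,-18,0,0,0,0,255]])

```text
clock: 15.42
position: [443.6, -241.8, 115.2]
ee_rot: [0.687, 0.727, 0.0, -0.0]
contact_force: [0.8, -0.8, -1.8]
gripper_width: 18.1
```

```bash
python3 -c "
from h import *
rel(441.5,-242.6,22,93.1)"
```

```text
at [ 443.6 -241.8  115.2] az 93.3 grip 18.1 rows ~ 1.5 | [-0.07 -0.21  9.32] [-0.  -0.   0.2] j [-0.18  0.31 -0.44 -0.   -0.82 -1.34] t 15.43 F [ 0.8 -0.8 -1.8]
```

Call:
move_arm(targets=[[-0.1,-0.2,4,0,0,0,255],[-0.1,-0.2,7,0,0,0,255],[-0.1,-0.2,8.5,0,0,0,255],[-0.1,-0.2,9.1,0,0,0,255],[-0.1,-0.2,9.3,0,0,0,255],[-0.1,-0.2,9.4,0,0,0,255],[-0.1,-0.2,9.4,0,0,0,255],[-0.1,-0.2,9.4,0,0,0,255]])

```text
clock: 16.42
position: [441.5, -243.8, 21.8]
ee_rot: [0.687, 0.726, 0.0, 0.0]
contact_force: [-0.1, 0.1, -1.6]
gripper_width: 17.9
```

Call:
move_arm(targets=[[0,0,0.1,0,0,0,255],[0,0,0.1,0,0,0,255],[0,0,0.1,0,0,0,120],[0,0,0.1,0,0,0,120],[0,0,0.1,0,0,0,120],[0,0,0.1,0,0,0,120],[0,0,-2,0,0,0,120],[0,0,-6,0,0,0,100],[0,0,-10,0,0,0,80],[0,0,-10,0,0,0,80],[0,0,-10,0,0,0,80]])

```text
clock: 17.8
position: [440.7, -243.5, 120.9]
ee_rot: [0.687, 0.726, -0.0, -0.0]
contact_force: [-0.5, -0.2, -1.3]
gripper_width: 58.8
```

```bash
python3 -c "
from h import *
rel(597.6,329.3,120,61.1)
"
```

```text
at [ 440.7 -243.5  120.9] az 93.2 grip 58.8 rows ~ 9.5 | [56.33 18.82  0.11] [-0.  -0.  32.1] j [-0.18  0.3  -0.44 -0.   -0.84 -1.33] t 17.8 F [-0.5 -0.2 -1.3]
```

Call:
move_arm(targets=[[6,2,0,0,0,4,80],[12,4,0,0,0,8,80],[18,6,0,0,0,12,80],[24,8,0,0,0,16,80],[30,10,0,0,0,20,80],[36,12,0,0,0,24,80],[42,14,0,0,0,28,80],[48,16,0,0,0,30,80],[53,17.7,0,0,0,32,80],[56.3,18.8,0,0,0,32.1,80],[56.3,18.8,0,0,0,32.1,80],[56.3,18.8,0,0,0,32.1,80],[56.3,18.8,0,0,0,32.1,80],[56.3,18.8,0,0,0,32.1,80]])

```text
clock: 19.55
position: [597.7, 327.8, 121.5]
ee_rot: [0.862, 0.508, -0.0, -0.0]
contact_force: [0.9, 0.2, 0.2]
gripper_width: 58.5
```

```bash
python3 -c "
from h import *
rel(597.6,329.3,5,61.1)
im,d=arm.get_image('top');cv2.imwrite('pics/t3.png',im)
"
```

```text
at [597.7 327.8 121.5] az 61.0 grip 58.5 rows ~ 1.9 | [ 0.12 -0.08 11.65] [-0.   0.  -0.1] j [ 0.74  0.56  0.02 -0.   -1.03 -2.81] t 19.55 F [0.9 0.2 0.2]
```

View pics/t3.png

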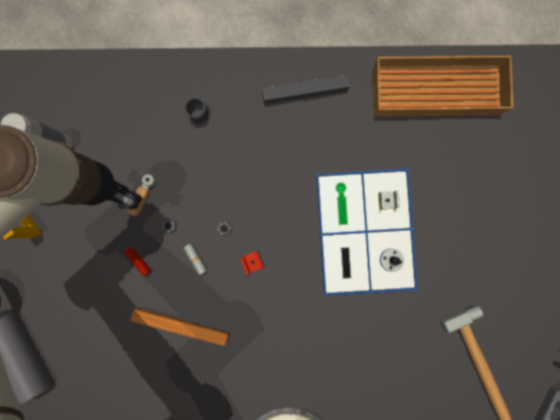

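The spinner covers the blue spot at (391,260), and the handle is untouched beside the gripper at (142,193).

Call:
move_arm(targets=[[0.1,-0.1,5,0,0,0,80],[0.1,-0.1,8,0,0,0,80],[0.1,-0.1,10,0,0,0,80],[0.1,-0.1,11,0,0,0,80],[0.1,-0.1,11.5,0,0,0,80],[0.1,-0.1,11.6,0,0,0,80],[0.1,-0.1,11.6,0,0,0,255],[0.1,-0.1,11.6,0,0,0,255],[0.1,-0.1,11.6,0,0,0,255],[0.1,-0.1,11.6,0,0,0,255],[0.1,-0.1,11.6,0,0,0,255],[0.1,-0.1,11.6,0,0,0,255],[0.1,-0.1,11.6,0,0,0,255],[0.1,-0.1,11.6,0,0,0,255]])

```text
clock: 21.35
position: [597.9, 330.7, 6.4]
ee_rot: [0.861, 0.508, 0.001, -0.0]
contact_force: [-1.1, 0.5, 5.5]
gripper_width: 20.6
```

Call:
move_arm(targets=[[0,0,-2,0,0,0,255],[0,0,-5,0,0,0,255],[0,0,-10,0,0,0,255],[0,0,-10,0,0,0,255],[0,0,-10,0,0,0,255]])

```text
clock: 21.98
position: [596.6, 329.8, 105.1]
ee_rot: [0.861, 0.508, -0.001, -0.0]
contact_force: [-0.3, -0.5, -1.3]
gripper_width: 20.6
```

```bash
python3 -c "
from h import *
rel(572.5,-131.4,105,93.1)"
```

```text
at [596.6 329.8 105.1] az 61.0 grip 20.6 rows ~ 7.4 | [-4.152e+01  2.022e+01  2.000e-02] [ -0.1   0.  -32.1] j [ 0.74  0.58  0.   -0.   -0.99 -2.82] t 21.98 F [-0.3 -0.5 -1.3]
```

Call:
move_arm(targets=[[-3,1.5,0,0,0,-3,255],[-8,3.9,0,0,0,-7,255],[-13,6.3,0,0,0,-12,255],[-18,8.8,0,0,0,-16,255],[-23,11.2,0,0,0,-20,255],[-28,13.6,0,0,0,-24,255],[-33,16.1,0,0,0,-28,255],[-37.5,18.3,0,0,0,-31,255],[-40.5,19.7,0,0,0,-32,255],[-41.5,20.2,0,0,0,-32.1,255],[-41.5,20.2,0,0,0,-32.1,255],[-41.5,20.2,0,0,0,-32.1,255],[-41.5,20.2,0,0,0,-32.1,255]])

```text
clock: 23.6
position: [573.6, -129.6, 105.2]
ee_rot: [0.687, 0.727, -0.0, -0.0]
contact_force: [-0.1, 0.1, -1.7]
gripper_width: 20.3
```

```bash
python3 -c "
from h import *
im=cv2.imread('pics/t3.png');h=cv2.cvtColor(im,cv2.COLOR_BGR2HSV)
m=(abs(h[...,0].astype(int)-65)<15)&(h[...,1]>150); m[:,:310]=0
P=ray('top',np.argwhere(m)[:,::-1],5.);print(m.sum(),cv2.minAreaRect(P[:,:2].astype(np.float32)))
rel(572.5,-131.4,13,93.1)
im,d=arm.get_image('side');cv2.imwrite('pics/s4.png',cv2.resize(im[100:260,200:420],None,fx=3,fy=3))"
```

```text
247 ((571.9324340820312, -131.7215118408203), (91.04833984375, 16.63933563232422), 2.4644529819488525)
at [ 573.6 -129.6  105.2] az 93.3 grip 20.3 rows ~ 1.5 | [-0.18 -0.12  9.22] [-0.  -0.   0.2] j [ 0.05  0.44 -0.25 -0.   -0.88 -1.57] t 23.6 F [-0.1  0.1 -1.7]
```

View pics/s4.png

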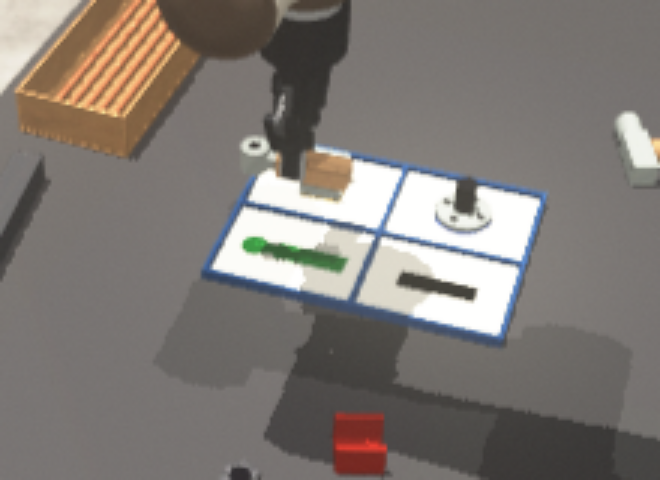

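The handle is held level, with its boss pointing +x. Lowering it.

Call:
move_arm(targets=[[-0.1,-0.1,4,0,0,0,255],[-0.1,-0.1,7,0,0,0,255],[-0.1,-0.1,8.5,0,0,0,255],[-0.1,-0.1,9.1,0,0,0,255],[-0.1,-0.1,9.3,0,0,0,255],[-0.1,-0.1,9.4,0,0,0,255],[-0.1,-0.1,9.4,0,0,0,255],[-0.1,-0.1,9.4,0,0,0,255]])

```text
clock: 24.65
position: [572.8, -131.8, 11.8]
ee_rot: [0.687, 0.726, 0.0, 0.0]
contact_force: [0.0, -1.0, -1.0]
gripper_width: 20.6
```

Call:
move_arm(targets=[[0,0,0.05,0,0,0,255],[0,0,0.05,0,0,0,255],[0,0,0.05,0,0,0,120],[0,0,0.05,0,0,0,120],[0,0,0.05,0,0,0,120],[0,0,0.05,0,0,0,120],[0,0,-2,0,0,0,120],[0,0,-6,0,0,0,100],[0,0,-11,0,0,0,80],[0,0,-11,0,0,0,80],[0,0,-11,0,0,0,80]])

```text
clock: 26.02
position: [572.1, -131.7, 121.1]
ee_rot: [0.687, 0.726, 0.0, -0.0]
contact_force: [0.5, 0.6, -1.0]
gripper_width: 58.7
```

```bash
python3 -c "
from h import *
rel(449.5,205.5,120,121.4)
"
```

```text
at [ 572.1 -131.7  121.1] az 93.2 grip 58.7 rows ~ 5.7 | [ 34.34 -10.38   0.13] [ -0.   -0.  -28.2] j [ 0.05  0.42 -0.24 -0.   -0.91 -1.56] t 26.02 F [ 0.5  0.6 -1. ]
```

Call:
move_arm(targets=[[6,-1.8,0,0,0,-5,80],[12,-3.6,0,0,0,-10,80],[18,-5.4,0,0,0,-15,80],[24,-7.2,0,0,0,-20,80],[30,-9,0,0,0,-25,80],[34.3,-10.4,0,0,0,-28.2,80],[34.3,-10.4,0,0,0,-28.2,80],[34.3,-10.4,0,0,0,-28.2,80],[34.3,-10.4,0,0,0,-28.2,80],[34.3,-10.4,0,0,0,-28.2,80],[34.3,-10.4,0,0,0,-28.2,80]])

```text
clock: 27.4
position: [449.9, 204.2, 121.3]
ee_rot: [0.49, 0.872, -0.0, -0.0]
contact_force: [-0.9, -1.1, 0.7]
gripper_width: 58.8
```

```bash
python3 -c "
from h import *
rel(449.5,205.5,5,121.4)
im,d=arm.get_image('top');cv2.imwrite('pics/t5.png',im)
"
```

```text
at [449.9 204.2 121.3] az 121.3 grip 58.8 rows ~ 1.9 | [ 0.13  0.03 11.63] [-0.  -0.  -0.1] j [ 0.76  0.28 -0.46 -0.   -0.83 -1.78] t 27.4 F [-0.9 -1.1  0.7]
```

View pics/t5.png

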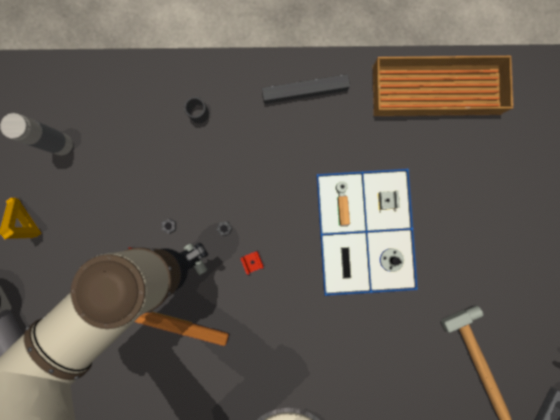

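The handle lies on its outline at (343,203). Fingers straddle the hinge at (196,258), and the wrist is high above the red hinge. Picking the hinge.

Call:
move_arm(targets=[[0.1,0,5,0,0,0,80],[0.1,0,8,0,0,0,80],[0.1,0,10,0,0,0,80],[0.1,0,11,0,0,0,80],[0.1,0,11.5,0,0,0,80],[0.1,0,11.6,0,0,0,80],[0.1,0,11.6,0,0,0,255],[0.1,0,11.6,0,0,0,255],[0.1,0,11.6,0,0,0,255],[0.1,0,11.6,0,0,0,255],[0.1,0,11.6,0,0,0,255],[0.1,0,11.6,0,0,0,255],[0.1,0,11.6,0,0,0,255],[0.1,0,11.6,0,0,0,255]])

```text
clock: 29.2
position: [449.5, 206.1, 6.1]
ee_rot: [0.489, 0.872, 0.001, 0.0]
contact_force: [-1.7, -0.8, 6.4]
gripper_width: 17.6
```

Call:
move_arm(targets=[[0,0,-2,0,0,0,255],[0,0,-5,0,0,0,255],[0,0,-10,0,0,0,255],[0,0,-10,0,0,0,255],[0,0,-10,0,0,0,255]])

```text
clock: 29.82
position: [448.3, 205.3, 104.6]
ee_rot: [0.49, 0.872, -0.0, -0.001]
contact_force: [0.5, -0.1, -2.5]
gripper_width: 17.4
```

```bash
python3 -c "
from h import *
rel(435.8,-138.8,105,93.1)"
```

```text
at [448.3 205.3 104.6] az 121.3 grip 17.4 rows ~ 5.5 | [-2.873e+01 -1.897e+01 -2.000e-02] [-0.1 -0.  28.2] j [ 0.76  0.3  -0.48 -0.   -0.79 -1.78] t 29.82 F [ 0.5 -0.1 -2.5]
```

Call:
move_arm(targets=[[-2.5,-1.6,0,0,0,3,255],[-6,-4,0,0,0,6,255],[-10,-6.6,0,0,0,10,255],[-14,-9.2,0,0,0,14,255],[-18,-11.9,0,0,0,18,255],[-22,-14.5,0,0,0,22,255],[-25.5,-16.8,0,0,0,25,255],[-28,-18.5,0,0,0,27.5,255],[-28.7,-19,0,0,0,28.2,255],[-28.7,-19,0,0,0,28.2,255],[-28.7,-19,0,0,0,28.2,255],[-28.7,-19,0,0,0,28.2,255]])

```text
clock: 31.32
position: [436.5, -137.4, 105.2]
ee_rot: [0.687, 0.727, -0.0, -0.0]
contact_force: [0.1, -0.6, -0.4]
gripper_width: 17.5
```

```bash
python3 -c "
from h import *
rel(435.8,-138.8,13,93.1)
im,d=arm.get_image('side');cv2.imwrite('pics/s6.png',cv2.resize(im[100:260,200:420],None,fx=3,fy=3))"
```

```text
at [ 436.5 -137.4  105.2] az 93.3 grip 17.5 rows ~ 1.5 | [-0.14 -0.07  9.22] [-0.  -0.   0.2] j [ 0.05  0.25 -0.56 -0.   -0.76 -1.57] t 31.32 F [ 0.1 -0.6 -0.4]
```

View pics/s6.png

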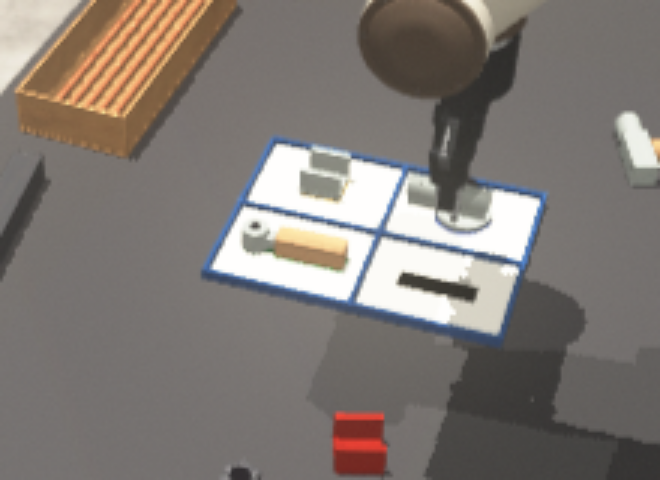

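The hinge is held level and parallel to its outline. Lowering it.

Call:
move_arm(targets=[[-0.1,-0.1,4,0,0,0,255],[-0.1,-0.1,7,0,0,0,255],[-0.1,-0.1,8.5,0,0,0,255],[-0.1,-0.1,9.1,0,0,0,255],[-0.1,-0.1,9.3,0,0,0,255],[-0.1,-0.1,9.4,0,0,0,255],[-0.1,-0.1,9.4,0,0,0,255],[-0.1,-0.1,9.4,0,0,0,255]])

```text
clock: 32.38
position: [435.7, -139.2, 11.7]
ee_rot: [0.687, 0.726, 0.0, 0.0]
contact_force: [-0.3, -0.4, -0.4]
gripper_width: 17.4
```

Call:
move_arm(targets=[[0,0,0.1,0,0,0,255],[0,0,0.1,0,0,0,255],[0,0,0.1,0,0,0,120],[0,0,0.1,0,0,0,120],[0,0,0.1,0,0,0,120],[0,0,0.1,0,0,0,120],[0,0,-2,0,0,0,120],[0,0,-6,0,0,0,100],[0,0,-11,0,0,0,80],[0,0,-11,0,0,0,80],[0,0,-14,0,0,0,80]])

```text
clock: 33.75
position: [433.4, -139.0, 149.8]
ee_rot: [0.687, 0.726, -0.002, -0.002]
contact_force: [0.6, -0.2, 0.4]
gripper_width: 58.7
```

```bash
python3 -c "
from h import *
rel(450,200,160)
"
```

```text
at [ 433.4 -139.   149.8] az 93.1 grip 58.7 rows ~ 5.4 | [33.76  3.51 -1.  ] [-0.3 -0.1  0. ] j [ 0.05  0.18 -0.51 -0.   -0.89 -1.56] t 33.75 F [ 0.6 -0.2  0.4]
```

Call:
move_arm(targets=[[6,0.6,-1,0,0,0,80],[12,1.2,-1,0,0,0,80],[18,1.8,-1,0,0,0,80],[24,2.4,-1,0,0,0,80],[30,3,-1,0,0,0,80],[34,3.5,-1,0,0,0,80],[34,3.5,-1,0,0,0,80],[34,3.5,-1,0,0,0,80],[34,3.5,-1,0,0,0,80]])

```text
clock: 34.88
position: [451.2, 200.9, 160.9]
ee_rot: [0.688, 0.726, -0.001, -0.0]
contact_force: [-0.1, -1.1, 0.0]
gripper_width: 58.6
```

Run:
```python
from h import *
im,d=arm.get_image("top"); W=deproj("top",d); H=W[...,2]
cv2.imwrite("pics/t7.png",im); cv2.imwrite("pics/t7c.png",cv2.resize(im[160:310,290:440],None,fx=4,fy=4,interpolation=cv2.INTER_CUBIC))
B={"hinge":(435.8,-138.8),"keeper":(578.7,-235.5),"spinner":(441.5,-242.6),"handle":(572,-131.6)}
for n,(c,r),sx,sy in [("hinge",(346,263),15,20),("keeper",(387,200),14,14),("spinner",(391,260),16,16),("handle",(343,203),14,26)]:
    sub=np.zeros(H.shape,bool); sub[r-sy:r+sy,c-sx:c+sx]=1
    m=sub&(H>9)
    P=W[m]; rect=cv2.minAreaRect(P[:,:2].astype(np.float32))
    print(n,"rect",np.round(rect[0],1),np.round(rect[1],1),round(rect[2],1),"off",np.round(np.array(rect[0])-B[n],1),"zmax",P[:,2].max().round(1))
for n,(c,r) in [("redk",(252,263)),("redh",(137,262))]:
    print(n,arm.tip_of(n.replace("redk","red_keeper_c").replace("redh","red_hinge_c"),"side")[:1])
im,d=arm.get_image("side");cv2.imwrite('pics/s7.png',im)
```

```text
hinge rect [479.3 -85.7] [195.4  63.5] 50.6 off [43.5 53.1] zmax 908.7
keeper rect [ 560.1 -122.1] [ 42.6 274.6] 9.4 off [-18.6 113.4] zmax 908.7
spinner rect [ 472.2 -128.2] [289.8  52.5] 75.3 off [ 30.7 114.4] zmax 908.7
handle rect [569.7 -66. ] [ 98.3 156.7] 2.8 off [-2.3 65.6] zmax 908.7
redk [{'uv': [322.3, 243.0], 'score': 0.66}]
redh [{'uv': [275.8, 334.0], 'score': 0.76}]
```

View pics/t7c.png

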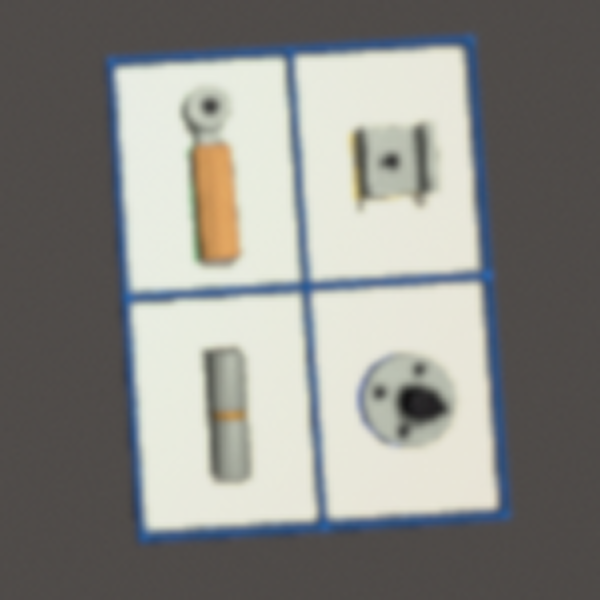

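View pics/s7.png

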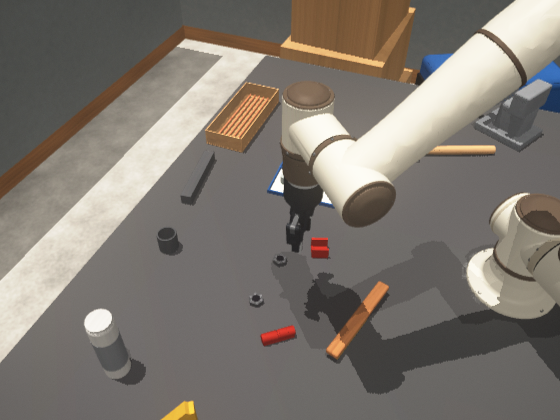

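All four parts sit on their outlines in the top crop, and the red parts are where they started, at (278,335) and (320,248) in the side view. My numeric check included pixels without a depth reading, so I'm repeating it with those masked out.

Run:
```python
from h import *
im,d=arm.get_image("top"); W=deproj("top",d); H=W[...,2]
B={"hinge":(435.8,-138.8),"keeper":(578.7,-235.5),"spinner":(441.5,-242.6),"handle":(572,-131.6)}
for n,(c,r),sx,sy in [("hinge",(346,263),15,20),("keeper",(387,200),16,14),("spinner",(391,260),17,16),("handle",(343,203),14,26)]:
    sub=np.zeros(H.shape,bool); sub[r-sy:r+sy,c-sx:c+sx]=1
    m=sub&(H>9.5)&(H<60)&(d>0); k,l,st,_=cv2.connectedComponentsWithStats(m.astype(np.uint8)); m=l==1+np.argmax(st[1:,4])
    P=W[m]; rect=cv2.minAreaRect(P[:,:2].astype(np.float32))
    print(n,"rect",np.round(rect[1],1),round(rect[2],1),"off",np.round(np.array(rect[0])-B[n],1),"zmax",P[:,2].max().round(1))
```

```text
hinge rect [71.3 19.8] 2.3 off [ 0.6 -0.9] zmax 32.5
keeper rect [39.5 40.7] 3.5 off [ 0.4 -0.5] zmax 37.9
spinner rect [53.3 51.8] 44.0 off [ 0.  -0.8] zmax 47.2
handle rect [99.9 25.2] 3.1 off [0.3 0.4] zmax 32.5
```

```bash
python3 -c "
from bench import arm
print(arm.job_done())"
```

```text
the job is handed in; nothing more can be done
None
```

I put the bare-steel keeper, the vent spinner, the wooden-gripped handle and the bare-steel hinge on their own outlines in the tray. I then let go of everything, moved the arm clear and handed the job in at about 35 s. No verdict was reported.

**Last checks:**
- **Position:** by the top depth image, each fitting is about 1 mm or less from its outline's centre. The calibration itself is only good to about 2 mm.
- **Alignment:** the hinge and handle lie within about 1° of their outlines. The heights are consistent with all four resting upright on their plates.
- **Red parts:** they look unmoved in the side view; I did not measure their final positions to the millimetre.
- **Failed check:** my first run of the final measurement gave nonsense offsets because it included pixels without a depth reading. I repeated it with those masked out, and the figures above come from that run.

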